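# Gauge the key cabinet's door gap

## Robot

A 7-joint arm with a two-finger parallel gripper is mounted at the origin on the work surface. World frame = base frame: x ahead of the robot, y to its left, z up, the work surface at z = 0. Lengths are in m, angles in rad, forces in N, time in s.
With the tool pointing down it reaches from about 0.4 to 0.85 m from the base axis. Payload 10.4 kg.
Tool frame: the origin (TCP) lies midway between the tips of the shut fingers; the grasp point (between the pads) lies 19 mm behind it; z points along the fingers, y is the line along which they close (so a half turn about z gives the same grasp; the last joint's range is limited). The gripper opens to 87 mm and grips with 3 to 60 N. Pads are 19 mm wide; open, the fingers measure 117 mm over their backs; the gripper's body (75 mm by 190 mm) begins 51 mm behind the grasp point.
Start: joints at [-1.15, 0.332, -0.065, 1.46, 0.022, 1.35, -0.088], TCP at [0.268, 0.564, 0.223] pointing down, gripper open.
Joint ranges: [-2.6, 2.6], [-0.5, 2.12], [-1.47, 1.34], [0.16, 2.42], [-1.27, 4.41], [0.06, 2.06], [-2.6, 2.6]. Speed limits (rad/s): [2.22, 2.22, 2.79, 2.79, 3.14, 3.14, 3.14].

## Interface

Orientations are given as a unit quaternion [x, y, z, w].
In Python, from bench import sensors, eyes, order gives the robot as it stands.
- The arm moves only by the tool arm_command, never from a script. Its argument "steps" is a list of rows, each an object with "rot": the turn, a rotation vector about the world's x, y, z in degrees, a list of three; "slide": the shift along the world's x, y, z in m, a list of three; "grip": the opening, from 0 (shut) to 1 (fully open). A call has exactly 8 rows; each row shifts and turns the commanded pose from where the row before left it; what a row does not reach is not made up. A row lasts 1/8 s, in which the tool goes at most 62.5 mm and 10.7 degrees, less where a joint would pass 70% of its speed; a pose out of reach is approached as far as the arm can. A call with a gripper value outside its range is refused whole. The fingers move at their own pace and stop on an object; "newtons" is the grip in N (left out, the last holds). Time passes only in rows, so rows that do not move let the fingers close, or fill a call up. It gives the time, the measured TCP pose, the force, the opening and the grip force at its end, in the units of the state.
- sensors.read_state(): the state, without advancing time (a new reading comes with each control period).
- eyes.camera(name): name is "side" or "top"; returns a dict with "pixels" (400x640x3 uint8, red, green, blue), "intrinsics" (3x3 intrinsics, pixels), "k1" (the pictures are not rectified: a ray, as slopes to the right and down, at radius r is drawn at 1 + k1 r^2 times it, then the intrinsics apply), "pose" (4x4, takes a point from camera to world coordinates). Camera axes: x right, y down, z forward; pixel columns grow to the right and rows downward; lengths in m; the calibration is good to about 2 mm. A picture is of the moment at which its call begins. There is no depth.
- order.close_job(): hands the job in; it is judged then, once.
Trained networks look in a picture, given as the dict that the camera call returned (one of the last four; its "shot" number tells which), for a name from the list of things; names that differ only in an ending like _2 or _b are one class to them, and where a whole thing is asked for, a point or a joint stands for the part that bears it (a point fixed in the world has none). Each returns a list of dicts, best first, with "conf" (0 to 1); they miss things now and then, are a little off and sometimes report something else, mostly with a low value. They report only what shows in the picture. A call takes as long as a camera call. They do not tell look-alikes from the thing itself.
- eyes.look_for(name, picture): "bbox" ([left, top, right, bottom] in pixels, round what is visible of it).
The state is a dict: "time": time; "joint_positions": joint angles; "joint_vel": joint speeds; "joint_torque": joint torques, N m; "ee_pos": TCP position; "eef_rot": TCP orientation; "ft_force": force on the tool from outside, world axes, zero at the start; "torque": the same for the moment, N m; "width": finger opening in m; "grip_force": force on a finger pad.
Only numpy, scipy, OpenCV 4.12 (cv2) and the standard library are available. Lean on these libraries where they do the work, as an engineer would, in place of code of your own. Each camera call takes 0.05 s, during which the arm holds its last target. There are 200 camera calls.

## Task

Find the size of the white key cabinet's door gap: try the gauge leaves in it one at a time from the thinnest up, each pushed gently (never forced) fully home until the shoulder of its grip meets the cabinet, and put every leaf that goes in loosely into the woven tray before you try the next. Leave the first leaf that binds standing fully home in the gap, held by it, the thinner ones in the tray and the thicker ones untouched in their rack. Leave the other things on the table alone.

Things in the scene. Friction and masses are not known exactly. Their poses are not given: they have to be found in the camera images.
- gap_mouth (a point): Mouth of the cabinet's door gap: mid-length, level with the cabinet's upper face, on the line of the gap's FIXED aluminium face. z up, y along the gap, x across it towards the sprung edge. The window is 46 mm long in y, from x=-3 to 19 mm at the top; bevels lead to x=0 and 16 mm, 6 mm down. The fixed face is vertical (x=0). Enter a leaf upright, its middle at x = half its thickness + 0.7 mm.
- mouth_far (a point): Point 16 mm in x from gap_mouth (same axes), above the door's black sprung edge. That edge's vertical face, 18 to 46 mm below the upper face, is at x = the unknown gap from gap_mouth (2 to 9 mm, over 1 mm from any leaf's thickness); above, it slopes back 7 mm over 12 mm. It yields to +x from 6 N, plus 1 N per mm, to a hard stop at 2.7 mm.
- cabinet: White key cabinet on its back, door up (fixed, 200 x 240 mm, 70 mm high, black strip along the gap). Origin under its centre; axes as gap_mouth, which is at x=-30, y=0, z=70 mm. A leaf too thin has 1 to 2 mm play and no drag when it touches neither side; the first that binds is gripped by about 7.5 N, drags by some newtons (up to about 20 N on the way in); the next thicker cannot enter.
- rack: Wooden rack (fixed, 90 x 262 mm, 56 mm high) with four slots in a row along its y axis, 58 mm apart, centred on it; z up. Each slot is 15 mm wide (x) and 32 mm long (y). The four gauge leaves hang in it, in any order, on the shoulders of their grip blocks, blades down. Origin under its centre.
- tray: Brown woven tray for the leaves already tried (fixed, outside 210 x 190 mm in x and y, walls 34 mm high and 6 mm thick, floor 6 mm thick). Origin under its centre; z up.
- leaf_a_grip (a point): Centre of the yellow grip block of gauge leaf A, blade 4 mm thick (the thinnest). Grip block 26 mm (x) x 34 mm (y) x 46 mm high; below it, from its flat underside (the shoulder, 23 mm under this point), the steel blade runs 44 mm down (4 mm in x, 26 mm in y, centred). z up along the leaf, x is its thickness direction. About 80 g (varies by 30 %). Starts upright in a rack slot with the rack's axes, the shoulder on the rack's top. Grip it by the block, across x.
- leaf_b_grip (a point): Centre of the green grip block of gauge leaf B, blade 7 mm thick (second). Grip block 26 mm (x) x 34 mm (y) x 46 mm high; below it, from its flat underside (the shoulder, 23 mm under this point), the steel blade runs 44 mm down (7 mm in x, 26 mm in y, centred). z up along the leaf, x is its thickness direction. About 95 g (varies by 30 %). Starts upright in a rack slot with the rack's axes, the shoulder on the rack's top. Grip it by the block, across x.
- leaf_c_grip (a point): Centre of the blue grip block of gauge leaf C, blade 10 mm thick (third). Grip block 26 mm (x) x 34 mm (y) x 46 mm high; below it, from its flat underside (the shoulder, 23 mm under this point), the steel blade runs 44 mm down (10 mm in x, 26 mm in y, centred). z up along the leaf, x is its thickness direction. About 110 g (varies by 30 %). Starts upright in a rack slot with the rack's axes, the shoulder on the rack's top. Grip it by the block, across x.
- leaf_d_grip (a point): Centre of the red grip block of gauge leaf D, blade 13 mm thick (the thickest). Grip block 26 mm (x) x 34 mm (y) x 46 mm high; below it, from its flat underside (the shoulder, 23 mm under this point), the steel blade runs 44 mm down (13 mm in x, 26 mm in y, centred). z up along the leaf, x is its thickness direction. About 125 g (varies by 30 %). Starts upright in a rack slot with the rack's axes, the shoulder on the rack's top. Grip it by the block, across x.
Things that resemble listed ones, but are neither listed nor needed, are in the scene too. Of the things shaped like the part that bears leaf_a_grip, the yellow one is meant.

How it is judged:
On the way:
1. the thinnest leaf (A, yellow) has been fully home in the gap (z of leaf_a_grip in the frame of cabinet below 0.096 m and x of leaf_a_grip in the frame of cabinet between -0.034 and -0.014 m and y of leaf_a_grip in the frame of cabinet between -0.02 and 0.02 m and angle between leaf_a_grip's own z axis and vertical below 0.12 rad), for 0.1 s.
At the end, for the whole second after the job is handed in: One leaf (A, B or C) stands in the gap, its shoulder within 3 mm of the cabinet's face, upright within 0.12 rad, at rest and gripped by the gap (over 3 N against the fixed face); all thinner leaves are in the tray, all thicker ones are within 15 mm of where they started in the rack ((((z of leaf_a_grip in the frame of cabinet below 0.096 m and x of leaf_a_grip in the frame of cabinet between -0.034 and -0.014 m and y of leaf_a_grip in the frame of cabinet between -0.02 and 0.02 m and angle between leaf_a_grip's own z axis and vertical below 0.12 rad) and contact force between leaf_a and cabinet above 3 N and linear speed of leaf_a below 0.02 m/s and distance of each of leaf_b_grip, leaf_c_grip, leaf_d_grip from where it was at the start of the episode below 0.015 m) or ((z of leaf_b_grip in the frame of cabinet below 0.096 m and x of leaf_b_grip in the frame of cabinet between -0.034 and -0.014 m and y of leaf_b_grip in the frame of cabinet between -0.02 and 0.02 m and angle between leaf_b_grip's own z axis and vertical below 0.12 rad) and contact force between leaf_b and cabinet above 3 N and linear speed of leaf_b below 0.02 m/s and (x of leaf_a_grip in the frame of tray between -0.105 and 0.105 m and y of leaf_a_grip in the frame of tray between -0.095 and 0.095 m and height (world z) of leaf_a_grip below 0.085 m) and distance of each of leaf_c_grip, leaf_d_grip from where it was at the start of the episode below 0.015 m) or ((z of leaf_c_grip in the frame of cabinet below 0.096 m and x of leaf_c_grip in the frame of cabinet between -0.034 and -0.014 m and y of leaf_c_grip in the frame of cabinet between -0.02 and 0.02 m and angle between leaf_c_grip's own z axis and vertical below 0.12 rad) and contact force between leaf_c and cabinet above 3 N and linear speed of leaf_c below 0.02 m/s and (x of leaf_a_grip in the frame of tray between -0.105 and 0.105 m and y of leaf_a_grip in the frame of tray between -0.095 and 0.095 m and height (world z) of leaf_a_grip below 0.085 m) and (x of leaf_b_grip in the frame of tray between -0.105 and 0.105 m and y of leaf_b_grip in the frame of tray between -0.095 and 0.095 m and height (world z) of leaf_b_grip below 0.085 m) and distance of leaf_d_grip from where it was at the start of the episode below 0.015 m))); the robot touches nothing.
It fails at once if a leaf is forced: it presses on the cabinet with more than 40 N (contact force between any of leaf_a, leaf_b, leaf_c, leaf_d and cabinet above 40 N).
It fails at once if a leaf is put into the gap before the next thinner one has been tried and put in the tray ((z of leaf_b_grip in the frame of cabinet below 0.118 m and x of leaf_b_grip in the frame of cabinet between -0.034 and -0.014 m and y of leaf_b_grip in the frame of cabinet between -0.02 and 0.02 m and not (x of leaf_a_grip in the frame of tray between -0.105 and 0.105 m and y of leaf_a_grip in the frame of tray between -0.095 and 0.095 m and height (world z) of leaf_a_grip below 0.085 m)) or (z of leaf_c_grip in the frame of cabinet below 0.118 m and x of leaf_c_grip in the frame of cabinet between -0.034 and -0.014 m and y of leaf_c_grip in the frame of cabinet between -0.02 and 0.02 m and not (x of leaf_b_grip in the frame of tray between -0.105 and 0.105 m and y of leaf_b_grip in the frame of tray between -0.095 and 0.095 m and height (world z) of leaf_b_grip below 0.085 m)) or (z of leaf_d_grip in the frame of cabinet below 0.118 m and x of leaf_d_grip in the frame of cabinet between -0.034 and -0.014 m and y of leaf_d_grip in the frame of cabinet between -0.02 and 0.02 m and not (x of leaf_c_grip in the frame of tray between -0.105 and 0.105 m and y of leaf_c_grip in the frame of tray between -0.095 and 0.095 m and height (world z) of leaf_c_grip below 0.085 m))).
It fails at once if a bystander is moved by more than 25 mm (distance of any of jar, bowl, driver, mug, book, tape, tin from where it was at the start of the episode above 0.025 m).
It also fails if it takes over 72 s, if anything falls off the work surface, if the arm or the gripper's body presses on something with over 40 N, if the wrist force passes 120 N, or if a joint passes its speed limit or range.

## Working session

There is one attempt and no reset: what is moved stays moved. The work goes in short steps, Python scripts to look and compute and a tool call to move; the robot and the scene stay as the last step left them, time stands still between calls to the robot, and variables do not carry over. Pictures are saved under pics/ and viewed, at most 10 in all, crops included, and the job is handed in when it is done.

Besides the shell and the picture viewer there is one more tool, called after "Call:" by a JSON object that holds its "op" and its "data", one argument or row to a line. arm_command: Moves the arm, as the interface text tells. Its arguments: {"type":"object","properties":{"steps":{"type":"array","items":{"type":"object","properties":{"rot":{"type":"array","items":{"type":"number"}},"slide":{"type":"array","items":{"type":"number"}},"grip":{"type":"number"}}}},"newtons":{"type":"number"}},"required":["steps"]}

```bash
mkdir -p pics
cat > h.py <<'E'
import numpy as np, cv2
from bench import sensors, eyes, order
def ray(p,uv):
    K=p["intrinsics"];k=p["k1"]
    d=np.array([(uv[0]-K[0][2])/K[0][0],(uv[1]-K[1][2])/K[1][1]])
    s=d.copy()
    for _ in range(30): s=d/(1+k*(s@s))
    T=np.array(p["pose"]);return T[:3,3],T[:3,:3]@np.array([s[0],s[1],1])
def onz(p,uv,z):
    o,d=ray(p,uv);return o+d*(z-o[2])/d[2]
def proj(p,X):
    T=np.array(p["pose"]);c=T[:3,:3].T@(np.array(X)-T[:3,3]);s=c[:2]/c[2]
    s=s*(1+p["k1"]*(s@s));K=np.array(p["intrinsics"]);return np.array([K[0][0]*s[0]+K[0][2],K[1][1]*s[1]+K[1][2]])
def save(p,n,box=None,f=1):
    im=cv2.cvtColor(np.array(p["pixels"]),cv2.COLOR_RGB2BGR)
    if box: im=im[box[1]:box[3],box[0]:box[2]]
    cv2.imwrite("pics/"+n,cv2.resize(im,None,fx=f,fy=f,interpolation=cv2.INTER_CUBIC))
E
python3 - <<'E'
from h import *
np.set_printoptions(precision=3,suppress=True)
for c in ["top","side"]:
    p=eyes.camera(c); save(p,c+"0.png"); print(c,np.array(p["pose"]),np.array(p["intrinsics"]),p["k1"])
    for n in ["gap_mouth","mouth_far","cabinet","rack","tray","leaf_a_grip","leaf_b_grip","leaf_c_grip","leaf_d_grip"]:
        print(n,[(np.round(d["bbox"],0).tolist(),round(d["conf"],2)) for d in eyes.look_for(n,p)][:6])
s=sensors.read_state();print(s)
E
```

```text
top [[-0.013 -0.99   0.143  0.34 ]
 [-1.     0.01  -0.02   0.038]
 [ 0.019 -0.143 -0.99   1.217]
 [ 0.     0.     0.     1.   ]] [[405.026   0.    323.653]
 [  0.    405.026 194.577]
 [  0.      0.      1.   ]] -0.041557808169112975
gap_mouth [([371.0, 141.0, 457.0, 215.0], 0.62)]
mouth_far [([376.0, 140.0, 459.0, 213.0], 0.69)]
cabinet [([371.0, 138.0, 455.0, 217.0], 0.58)]
rack [([178.0, 175.0, 278.0, 220.0], 0.77)]
tray [([294.0, 139.0, 367.0, 212.0], 0.79)]
leaf_a_grip [([205.0, 192.0, 224.0, 202.0], 0.5), ([209.0, 147.0, 224.0, 166.0], 0.47), ([194.0, 234.0, 207.0, 247.0], 0.46), ([214.0, 245.0, 229.0, 263.0], 0.43)]
leaf_b_grip [([247.0, 192.0, 261.0, 205.0], 0.44)]
leaf_c_grip [([231.0, 192.0, 243.0, 205.0], 0.49)]
leaf_d_grip [([186.0, 185.0, 208.0, 201.0], 0.47)]
side [[ 0.885 -0.362  0.292  0.197]
 [-0.466 -0.688  0.557 -0.542]
 [-0.001 -0.629 -0.777  0.842]
 [ 0.     0.     0.     1.   ]] [[431.278   0.    314.109]
 [  0.    431.278 202.59 ]
 [  0.      0.      1.   ]] 0.0038936609643706816
gap_mouth [([339.0, 224.0, 485.0, 371.0], 0.69)]
mouth_far [([338.0, 221.0, 487.0, 
[... 368 characters left out ...]
271.0, 123.0], 0.55)]
leaf_b_grip [([272.0, 137.0, 284.0, 158.0], 0.52)]
leaf_c_grip [([265.0, 120.0, 280.0, 140.0], 0.46)]
leaf_d_grip [([257.0, 95.0, 271.0, 113.0], 0.66), ([337.0, 228.0, 488.0, 370.0], 0.28)]
{'time': 1.0, 'joint_positions': array([-1.15 ,  0.332, -0.065,  1.46 ,  0.022,  1.35 , -0.089]), 'joint_vel': array([-0.002,  0.001,  0.001, -0.001,  0.   , -0.001, -0.   ]), 'joint_torque': array([ -0.   , -62.306,   0.024, -39.012,  -0.061,   0.032,  -0.   ]), 'ee_pos': array([0.268, 0.564, 0.223]), 'eef_rot': array([0.22 , 0.975, 0.   , 0.   ]), 'ft_force': array([-1.105,  0.014, -0.087]), 'torque': array([ 0.012, -0.017, -0.031]), 'grip_force': 0.0, 'width': 0.08714142387830219}
```

View pics/top0.png

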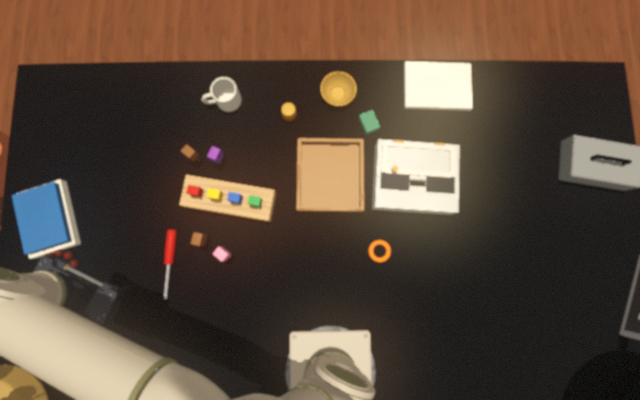

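View pics/side0.png

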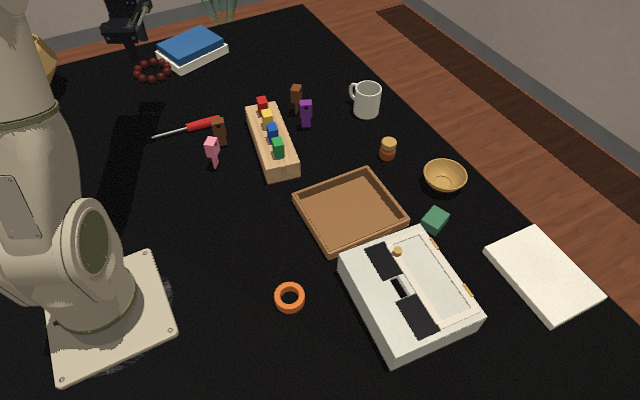

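Top view: the rack's row is red (194,190), yellow (214,194), blue (235,198), green (255,201). The cabinet is at about (417,176) with its gap window between the two black plates at (417,183), and the tray at (331,175). I'll enlarge both views to get the corners.

Run:
```python
from h import *
t=eyes.camera("top");s=eyes.camera("side")
def up(p,b,f,n):
    im=cv2.cvtColor(np.array(p["pixels"]),cv2.COLOR_RGB2BGR)[b[1]:b[3],b[0]:b[2]]
    im=cv2.resize(im,None,fx=f,fy=f,interpolation=cv2.INTER_CUBIC)
    for u in range(b[0],b[2],10): cv2.line(im,(int((u-b[0]+.5)*f),0),(int((u-b[0]+.5)*f),8 if u%50 else 20),(0,255,255),1)
    for v in range(b[1],b[3],10): cv2.line(im,(0,int((v-b[1]+.5)*f)),(8 if v%50 else 20,int((v-b[1]+.5)*f)),(0,255,255),1)
    return im
def pad(im,w): return cv2.copyMakeBorder(im,0,0,0,w-im.shape[1],cv2.BORDER_CONSTANT)
a=up(t,(170,170,290,225),5,0);b=up(t,(365,130,475,220),5,0) 
w=600;o=np.vstack([pad(a,w)]);
cv2.imwrite("pics/c1.png",np.vstack([cv2.resize(pad(a,600),(480,220)),cv2.resize(b,(480,393))[:380]]))
a=up(s,(330,215,500,375),4,0);cv2.imwrite("pics/c2.png",a[:600])
b=up(s,(240,85,310,190),5,0);cv2.imwrite("pics/c3.png",b)
```

```text
(no output)
```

View pics/c1.png

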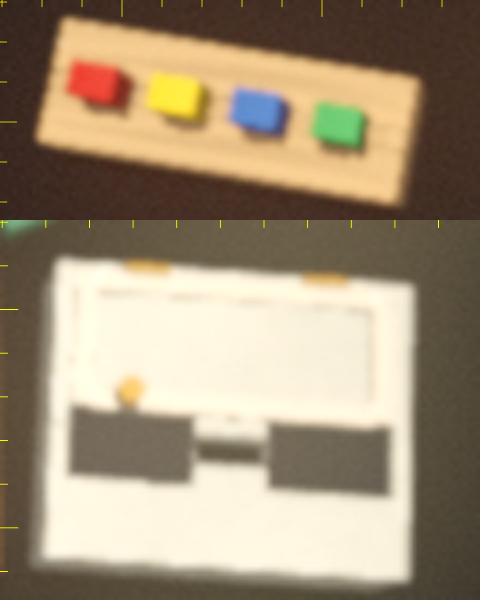

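View pics/c2.png

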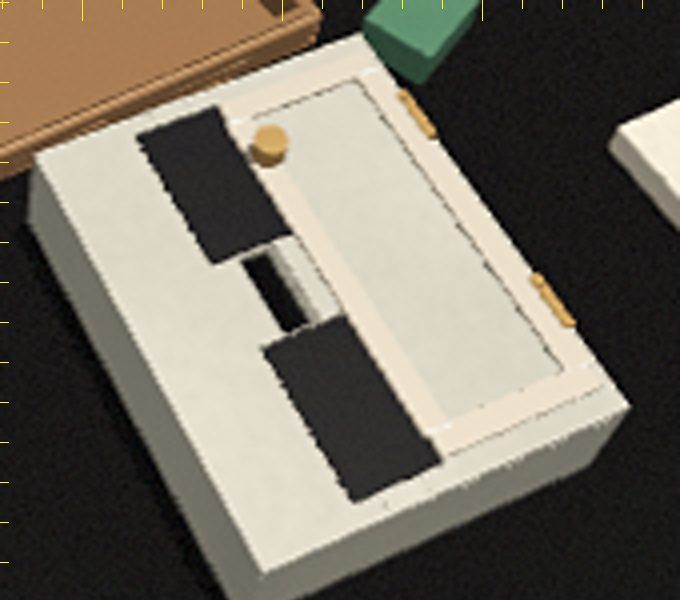

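View pics/c3.png

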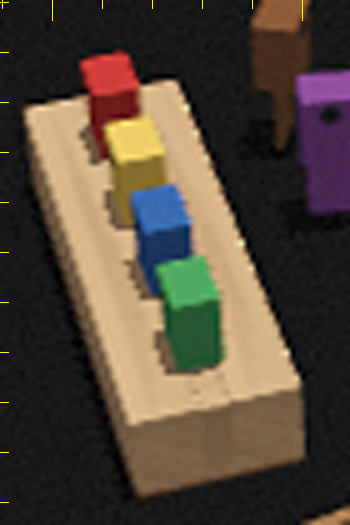

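```bash
cat > fit.py <<'E'
from h import *
from scipy.optimize import least_squares
np.set_printoptions(precision=4,suppress=True)
t=eyes.camera("top");s=eyes.camera("side")
S=lambda X,ox,oy,f:np.array([ox+X[0]/f-.5,oy+X[1]/f-.5])
rect=lambda w,h,z:np.array([[w,-h,z],[w,h,z],[-w,h,z],[-w,-h,z]])
def fit(name,obs,x0):
    def pts(x,P): c,n=np.cos(x[2]),np.sin(x[2]); P=np.array(P);return np.c_[x[0]+c*P[:,0]-n*P[:,1],x[1]+n*P[:,0]+c*P[:,1],P[:,2]]
    for lab,sel in [("both",obs),("top",[o for o in obs if o[0] is t]),("side",[o for o in obs if o[0] is s])]:
        r=least_squares(lambda x:np.concatenate([proj(p,q)-uv for p,P,U in sel for q,uv in zip(pts(x,P),U)]),x0,loss="soft_l1")
        print(name,lab,r.x[:2],np.degrees(r.x[2]),"res",np.round(r.fun,1))
# corner order: (+x,-y),(+x,+y),(-x,+y),(-x,-y)
R=rect(.1,.12,.07)
fit("cab",[(s,R,[S(X,330,215,4) for X in [(628,405),(362,33),(38,157),(263,573)]]),
 (t,R,[S(X,365,130,4.364) for X in [(413,65),(57,40),(47,340),(410,358)]])],[.5,-.2,0])
fit("window",[(s,[[-.033,.023,.07],[-.033,-.023,.07]],[S(X,330,215,4) for X in [(243,262),(290,332)]])],[.5,-.2,0])
R=rect(.045,.131,.056)
fit("rack",[(s,R,[S(X,240,85,5) for X in [(302,383),(178,80),(25,110),(127,423)]]),
 (t,R,[S(X,170,170,4) for X in [(420,80),(62,18),(38,142),(402,205)]])],[.4,.3,0])
L=rect(.013,.017,.102)
fit("yel",[(s,L,[S(X,240,85,5) for X in [(165,152),(150,118),(105,126),(117,160)]])],[.4,.3,0])
fit("grn",[(s,L,[S(X,240,85,5) for X in [(220,293),(207,257),(158,267),(170,302)]])],[.4,.3,0])
b=eyes.look_for("tray",t)[0]["bbox"]
for uv in [(297,139),(364,139),(364,211),(297,211)]: print("tray corner",onz(t,uv,.034))
E
python3 fit.py
```

```text
cab both [ 0.5592 -0.2598] -4.380064468942468 res [ 1.3 -0.  -0.3 -0.6 -0.8 -1.2  0.7 -0.1  0.2  0.6  0.8  0.7  0.1 -0.4
 -0.1  0.9]
cab top [ 0.5604 -0.2592] -3.9248313466130766 res [-0.3 -0.2  0.3  0.5  0.1 -0.5 -0.1  0.1]
cab side [ 0.5584 -0.2601] -4.591842710335672 res [ 1.   0.5 -0.3 -0.3 -1.  -1.2  0.1  0.2]
window both [ 0.5613 -0.2604] -2.8417421825829132 res [-0.3 -0.8  0.3  0.7]Traceback (most recent call last):
  File "fit.py", line 16, in <module>
    fit("window",[(s,[[-.033,.023,.07],[-.033,-.023,.07]],[S(X,330,215,4) for X in [(243,262),(290,332)]])],[.5,-.2,0])
    ~~~^^^^^^^^^^^^^^^^^^^^^^^^^^^^^^^^^^^^^^^^^^^^^^^^^^^^^^^^^^^^^^^^^^^^^^^^^^^^^^^^^^^^^^^^^^^^^^^^^^^^^^^^^^^^^^^^
  File "fit.py", line 10, in fit
    r=least_squares(lambda x:np.concatenate([proj(p,q)-uv for p,P,U in sel for q,uv in zip(pts(x,P),U)]),x0,loss="soft_l1")
    return func(*args, **kwargs)
    vector_fun = VectorFunction(
        fun_wrapped,
    ...<6 lines>...
        workers=workers
    )
    self._update_fun()
    ~~~~~~~~~~~~~~~~^^
    self.f = self.fun_wrapped(xp_copy(self.x))
             ~~~~~~~~~~~~~~~~^^^^^^^^^^^^^^^^^
    return np.atleast_1d(self.fun(x))
                         ~~~~~~~~^^^
    return self.f(x, *self.args, **self.kwargs)
           ~~~~~~^^^^^^^^^^^^^^^^^^^^^^^^^^^^^^
  File "fit.py", line 10, in <lambda>
    r=least_squares(lambda x:np.concatenate([proj(p,q)-uv for p,P,U in sel for q,uv in zip(pts(x,P),U)]),x0,loss="soft_l1")
                             ~~~~~~~~~~~~~~^^^^^^^^^^^^^^^^^^^^^^^^^^^^^^^^^^^^^^^^^^^^^^^^^^^^^^^^^^^^^
ValueError: need at least one array to concatenate
```

```bash
sed -i 's/\]:\n        r=/&/; s/        r=least/        if not sel: continue\n        r=least/' fit.py
cat >> fit.py <<'E'
# edge refinement: search the strongest gradient along the normal of every projected edge
from scipy.ndimage import map_coordinates,gaussian_filter
def refine(name,cams,edges,x0,hw=3.0):
    x=np.array(x0,float)
    W=lambda x,P:np.array([x[0]+np.cos(x[2])*P[0]-np.sin(x[2])*P[1],x[1]+np.sin(x[2])*P[0]+np.cos(x[2])*P[1],P[2]])
    for it in range(4):
        obs=[];h=hw if it<2 else 1.6
        for p in cams:
            g=gaussian_filter(np.array(p["pixels"]).astype(float).mean(2),.7)
            for a,b in edges:
                a,b=np.array(a),np.array(b)
                for f in np.linspace(.08,.92,22):
                    P=a+(b-a)*f;u=proj(p,W(x,P));v=proj(p,W(x,P+(b-a)*.02));d=(v-u)/np.linalg.norm(v-u);n=np.array([-d[1],d[0]])
                    k=np.linspace(-h,h,61);pr=map_coordinates(g,[u[1]+n[1]*k,u[0]+n[0]*k],order=1)
                    gr=np.abs(np.gradient(pr))
                    i=gr.argmax()
                    if gr[i]<.8 or i in(0,60):continue
                    obs.append((p,P,u+n*k[i],n))
        r=least_squares(lambda x:[(proj(p,W(x,P))-q)@n for p,P,q,n in obs],x,loss="soft_l1",f_scale=.3);x=r.x
    print(name,x[:2],np.degrees(x[2]),len(obs),"rms",np.sqrt(np.mean(r.fun**2)));return x
def top(w,h,z): c=rect(w,h,z);return [(c[i],c[(i+1)%4]) for i in range(4)]
for n,cams in [("both",[t,s]),("top",[t]),("side",[s])]:
    refine("cab "+n,cams,top(.1,.12,.07),[.5595,-.2598,-.072])
    refine("rack "+n,cams,top(.045,.131,.056),[.48,.31,.12] if 0 else RK)
    refine("tray "+n,cams,top(.105,.095,.034),[.56,-.02,0])
E
sed -i 's/^fit("rack"/RK=[.4,.3,0]\nfit("rack"/' fit.py
sed -i 's/        print(name,lab,r.x/        global RK; RK=r.x if name=="rack" and lab=="both" else globals().get("RK")\n&/' fit.py
python3 fit.py
```

```text
cab both [ 0.5592 -0.2598] -4.380064468942468 res [ 1.3 -0.  -0.3 -0.6 -0.8 -1.2  0.7 -0.1  0.2  0.6  0.8  0.7  0.1 -0.4
 -0.1  0.9]
cab top [ 0.5604 -0.2592] -3.9248313466130766 res [-0.3 -0.2  0.3  0.5  0.1 -0.5 -0.1  0.1]
cab side [ 0.5584 -0.2601] -4.591842710335672 res [ 1.   0.5 -0.3 -0.3 -1.  -1.2  0.1  0.2]
window both [ 0.5613 -0.2604] -2.8417421825829132 res [-0.3 -0.8  0.3  0.7]
window side [ 0.5613 -0.2604] -2.8417421825829132 res [-0.3 -0.8  0.3  0.7]
rack both [0.5025 0.2936] -10.43807674235724 res [ 0.1  0.3 -0.2 -0.9 -0.1 -1.   0.5  0.   0.   0.4  1.2  0.7  0.4 -0.
 -1.3 -0.2]
rack top [0.5031 0.2941] -10.26309045823184 res [-0.1  0.1  1.   0.6  0.3 -0.1 -1.4 -0.6]
rack side [0.5018 0.2927] -10.570033945699786 res [-0.1  0.7 -0.1 -0.6 -0.1 -0.8  0.3  0.3]
yel both [0.5062 0.3202] -10.9018300738222 res [ 0.1  0.4  0.2 -0.7 -0.3 -0.5  0.1  0.7]
yel side [0.5062 0.3202] -10.9018300738222 res [ 0.1  0.4  0.2 -0.7 -0.3 -0.5  0.1  0.7]
grn both [0.4864 0.2078] -12.743900238658028 res [ 0.3  0.9 -0.  -0.9 -0.3 -1.1  0.   1. ]
grn side [0.4864 0.2078] -12.743900238658028 res [ 0.3  0.9 -0.  -0.9 -0.3 -1.1  0.   1. ]
tray corner [0.6811 0.0921 0.034 ]
tray corner [ 0.6796 -0.11    0.034 ]
tray corner [ 0.4612 -0.104   0.034 ]
tray corner [0.4633 0.0928 0.034 ]
cab both [ 0.5582 -0.2599] -4.500551638444551 155 rms 0.587924372132042
rack both [0.5017 0.2934] -10.30758403904745 165 rms 0.6740893784395671
tray both [ 0.5671 -0.0108] -0.23069540051017695 137 rms 0.7617765193555983
cab top [ 0.5592 -0.257 ] -4.066402158492126 76 rms 0.6872259470216907
rack top [0.5035 0.2954] -10.366683750063522 87 rms 0.7083484976433898
tray top [ 0.5566 -0.0107] -1.4929937588196533 46 rms 0.5801864807897035
cab side [ 0.5581 -0.26  ] -4.485133351392019 88 rms 0.37630863270052456
rack side [0.5011 0.2916] -10.201699782232948 87 rms 0.3408879048207797
tray side [ 0.566  -0.0148] -0.9143902408481132 76 rms 0.6621849021710725
```

Of the yellow things, the leaf in the rack at top (214,194) / side (267,118) is the right one. It hangs in the rack and is a yellow block with a blade. The yellow jar at (289,111) and the brown, purple and pink figures outside the rack are decoys. c3 already shows it enlarged: yellow at (135,165) in the crop, second from the far end. I'll move above it.

Call:
{"op": "arm_command", "data": {
  "steps": [
    {"slide": [0.03, -0.03, 0], "rot": [0, 0, -9.4], "grip": 0.65},
    {"slide": [0.03, -0.03, 0], "rot": [0, 0, -9.4], "grip": 0.65},
    {"slide": [0.03, -0.03, 0], "rot": [0, 0, -9.4], "grip": 0.65},
    {"slide": [0.03, -0.03, 0], "rot": [0, 0, -9.4], "grip": 0.65},
    {"slide": [0.03, -0.03, 0], "rot": [0, 0, -9.4], "grip": 0.65},
    {"slide": [0.03, -0.03, 0], "rot": [0, 0, -9.4], "grip": 0.65},
    {"slide": [0.03, -0.03, 0], "rot": [0, 0, -9.4], "grip": 0.65},
    {"slide": [0.029, -0.032, 0], "rot": [0, 0, -9.2], "grip": 0.65}
  ],
  "newtons": 20
}}

```text
time: 2.35
ee_pos: [0.5082, 0.3216, 0.2227]
eef_rot: [0.77, 0.638, 0.0, 0.0]
ft_force: [0.1, 0.6, 0.0]
width: 0.0567
grip_force: 0.0
```

Call:
{"op": "arm_command", "data": {
  "steps": [
    {"slide": [-0.001, 0, -0.05], "grip": 0.65},
    {"slide": [0, 0, -0.05], "grip": 0.65},
    {"slide": [0, 0, -0.04], "grip": 0.65},
    {"slide": [0, 0, -0.0185], "grip": 0.65},
    {"grip": 0.65},
    {"grip": 0},
    {"grip": 0},
    {"grip": 0}
  ],
  "newtons": 30
}}

```text
schema error: expected keys rot, slide, grip
```

Call:
{"op": "arm_command", "data": {
  "steps": [
    {"slide": [-0.001, 0, -0.05], "rot": [0, 0, 0], "grip": 0.65},
    {"slide": [0, 0, -0.05], "rot": [0, 0, 0], "grip": 0.65},
    {"slide": [0, 0, -0.04], "rot": [0, 0, 0], "grip": 0.65},
    {"slide": [0, 0, -0.0185], "rot": [0, 0, 0], "grip": 0.65},
    {"slide": [0, 0, 0], "rot": [0, 0, 0], "grip": 0.65},
    {"slide": [0, 0, 0], "rot": [0, 0, 0], "grip": 0},
    {"slide": [0, 0, 0], "rot": [0, 0, 0], "grip": 0},
    {"slide": [0, 0, 0], "rot": [0, 0, 0], "grip": 0}
  ],
  "newtons": 30
}}

```text
time: 3.35
ee_pos: [0.5068, 0.3228, 0.065]
eef_rot: [0.768, 0.64, 0.001, 0.0]
ft_force: [0.8, -0.8, -0.4]
width: 0.0344
grip_force: 0.0
```

Call:
{"op": "arm_command", "data": {
  "steps": [
    {"slide": [0, 0, 0], "rot": [0, 0, 0], "grip": 0},
    {"slide": [0, 0, 0], "rot": [0, 0, 0], "grip": 0},
    {"slide": [0, 0, 0], "rot": [0, 0, 0], "grip": 0},
    {"slide": [0, 0, 0.03], "rot": [0, 0, 0], "grip": 0},
    {"slide": [0, 0, 0.045], "rot": [0, 0, 0], "grip": 0},
    {"slide": [0, 0, 0.045], "rot": [0, 0, 0], "grip": 0},
    {"slide": [0.003, -0.05, 0], "rot": [0, 0, 1], "grip": 0},
    {"slide": [0.003, -0.06, 0], "rot": [0, 0, 1], "grip": 0}
  ]
}}

```text
time: 4.35
ee_pos: [0.5119, 0.2121, 0.184]
eef_rot: [0.756, 0.654, 0.0, -0.0]
ft_force: [1.0, -1.3, -0.6]
width: 0.0259
grip_force: 30.0
```

Call:
{"op": "arm_command", "data": {
  "steps": [
    {"slide": [0.003, -0.06, 0], "rot": [0, 0, 1], "grip": 0},
    {"slide": [0.003, -0.06, 0], "rot": [0, 0, 1], "grip": 0},
    {"slide": [0.003, -0.06, 0], "rot": [0, 0, 1], "grip": 0},
    {"slide": [0.003, -0.06, 0], "rot": [0, 0, 1], "grip": 0},
    {"slide": [0.003, -0.06, 0], "rot": [0, 0, 0.2], "grip": 0},
    {"slide": [0.002, -0.06, 0], "rot": [0, 0, 0], "grip": 0},
    {"slide": [0.002, -0.06, 0], "rot": [0, 0, 0], "grip": 0},
    {"slide": [0, -0.05, -0.04], "rot": [0, 0, 0], "grip": 0}
  ]
}}

```text
time: 5.35
ee_pos: [0.5327, -0.2593, 0.1467]
eef_rot: [0.733, 0.68, 0.001, 0.002]
ft_force: [1.0, 1.1, -2.3]
width: 0.0254
grip_force: 30.0
```

```bash
cat > chk.py <<'E'
from h import *
import sys
np.set_printoptions(precision=4,suppress=True)
n=sys.argv[1]; t=float(sys.argv[2]); s=eyes.camera("side"); st=sensors.read_state()
print(st["ee_pos"],st["eef_rot"],st["ft_force"])
f=6;b=(370,240,440,310)
im=cv2.cvtColor(np.array(s["pixels"]),cv2.COLOR_RGB2BGR)[b[1]:b[3],b[0]:b[2]]
im=cv2.resize(im,None,fx=8,fy=8,interpolation=cv2.INTER_CUBIC)
q=lambda X:tuple(np.int32(((proj(s,X)-[b[0],b[1]]+.5)*8)))
a=np.radians(-4.4);c=np.array([.559,-.2595]);R=np.array([[np.cos(a),-np.sin(a)],[np.sin(a),np.cos(a)]])
W=lambda x,y,z:np.r_[c+R@np.array([x-.03,y]),z]
P=[(-.003,-.023),(.019,-.023),(.019,.023),(-.003,.023)]
for i in range(4): cv2.line(im,q(W(*P[i],.07)),q(W(*P[(i+1)%4],.07)),(0,0,255),1)
e=np.array(st["ee_pos"]);l=lambda x,y,z:np.r_[e[:2]+R@np.array([x,y]),e[2]+z]
P=[(-t/2,-.013),(t/2,-.013),(t/2,.013),(-t/2,.013)]
for i in range(4): cv2.line(im,q(l(*P[i],-.052)),q(l(*P[(i+1)%4],-.052)),(0,255,0),1);cv2.line(im,q(l(*P[i],-.052)),q(l(*P[i],-.008)),(0,255,0),1)
print("tcp in gap frame mm",(R.T@(e[:2]-c)+[.03,0])*1e3)
cv2.imwrite("pics/"+n,im)
E
python3 chk.py a1.png .004
```

```text
[ 0.5273 -0.2647  0.1398] [ 0.735   0.6781 -0.0027 -0.0005] [-7.9689 -2.4675 -5.3496]
tcp in gap frame mm [-1.187  -7.6214]
```

View pics/a1.png

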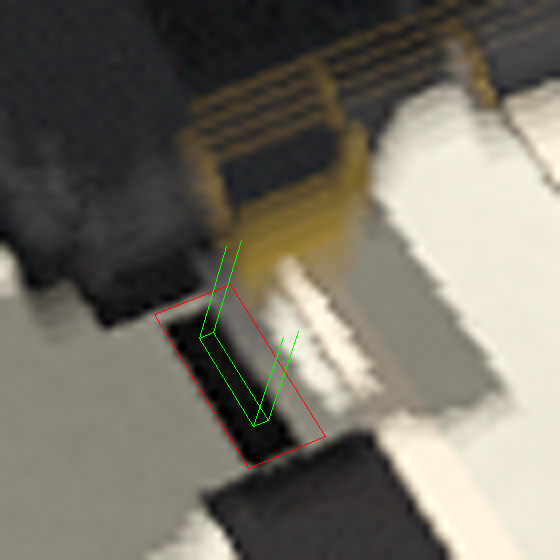

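The picture is blurred because the arm was still settling. The predicted window outline (155,315)–(248,468) lies on the real mouth. I'll let it settle and correct a little.

Call:
{"op": "arm_command", "data": {
  "steps": [
    {"slide": [0, 0, 0], "rot": [0, 0, 0], "grip": 0},
    {"slide": [0, 0, 0], "rot": [0, 0, 0], "grip": 0},
    {"slide": [0, 0, 0], "rot": [0, 0, 0], "grip": 0},
    {"slide": [0, 0, 0], "rot": [0, 0, 0], "grip": 0},
    {"slide": [0, 0, 0], "rot": [0, 0, 0], "grip": 0},
    {"slide": [0, 0, 0], "rot": [0, 0, 0], "grip": 0},
    {"slide": [0, 0, 0], "rot": [0, 0, 0], "grip": 0},
    {"slide": [0, 0, 0], "rot": [0, 0, 0], "grip": 0}
  ]
}}

```text
time: 6.4
ee_pos: [0.5313, -0.2564, 0.145]
eef_rot: [0.733, 0.681, 0.0, 0.0]
ft_force: [0.1, -0.4, -0.9]
width: 0.0258
grip_force: 30.0
```

```bash
python3 chk.py a2.png .004
```

```text
[ 0.5313 -0.2563  0.145 ] [0.7327 0.6805 0.     0.    ] [-0.6626  0.5307 -2.0162]
tcp in gap frame mm [2.1722 1.0218]
```

View pics/a2.png

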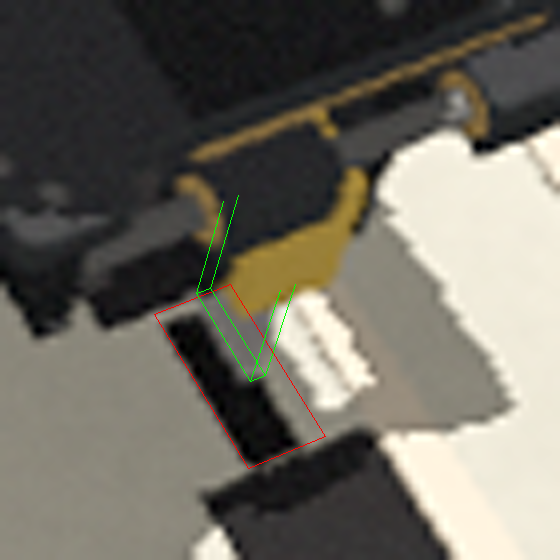

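The blade's lower edge, near (208,310)–(248,372), matches the prediction within about 1 mm. I'll shift 0.5 mm in x and lower gently.

Call:
{"op": "arm_command", "data": {
  "steps": [
    {"slide": [0.0005, -0.001, -0.008], "rot": [0, 0, 0], "grip": 0},
    {"slide": [0, 0, -0.008], "rot": [0, 0, 0], "grip": 0},
    {"slide": [0, 0, -0.006], "rot": [0, 0, 0], "grip": 0},
    {"slide": [0, 0, -0.005], "rot": [0, 0, 0], "grip": 0},
    {"slide": [0, 0, -0.005], "rot": [0, 0, 0], "grip": 0},
    {"slide": [0, 0, -0.004], "rot": [0, 0, 0], "grip": 0},
    {"slide": [0, 0, 0], "rot": [0, 0, 0], "grip": 0},
    {"slide": [0, 0, 0], "rot": [0, 0, 0], "grip": 0}
  ]
}}

```text
time: 7.45
ee_pos: [0.5321, -0.2572, 0.1091]
eef_rot: [0.733, 0.681, 0.0, 0.0]
ft_force: [2.5, 0.8, -2.9]
width: 0.0257
grip_force: 30.0
```

Call:
{"op": "arm_command", "data": {
  "steps": [
    {"slide": [0, 0, -0.004], "rot": [0, 0, 0], "grip": 0},
    {"slide": [0, 0, -0.004], "rot": [0, 0, 0], "grip": 0},
    {"slide": [0, 0, -0.004], "rot": [0, 0, 0], "grip": 0},
    {"slide": [0, 0, -0.004], "rot": [0, 0, 0], "grip": 0},
    {"slide": [0, 0, -0.003], "rot": [0, 0, 0], "grip": 0},
    {"slide": [0, 0, -0.003], "rot": [0, 0, 0], "grip": 0},
    {"slide": [0, 0, 0], "rot": [0, 0, 0], "grip": 0},
    {"slide": [0, 0, 0], "rot": [0, 0, 0], "grip": 0}
  ]
}}

```text
time: 8.45
ee_pos: [0.5321, -0.2573, 0.0867]
eef_rot: [0.733, 0.681, 0.0, 0.0]
ft_force: [6.3, -1.7, -4.7]
width: 0.0254
grip_force: 30.0
```

Call:
{"op": "arm_command", "data": {
  "steps": [
    {"slide": [0.001, 0, 0], "rot": [0, 0, 0], "grip": 0},
    {"slide": [0, 0, -0.003], "rot": [0, 0, 0], "grip": 0},
    {"slide": [0, 0, -0.0025], "rot": [0, 0, 0], "grip": 0},
    {"slide": [0, 0, 0], "rot": [0, 0, 0], "grip": 0},
    {"slide": [0, 0, 0], "rot": [0, 0, 0], "grip": 0},
    {"slide": [0, 0, 0], "rot": [0, 0, 0], "grip": 0},
    {"slide": [0, 0, 0], "rot": [0, 0, 0], "grip": 0},
    {"slide": [0, 0, 0], "rot": [0, 0, 0], "grip": 0}
  ]
}}

```text
time: 9.45
ee_pos: [0.5328, -0.2573, 0.0816]
eef_rot: [0.733, 0.681, 0.0, 0.0]
ft_force: [0.1, 0.2, -1.2]
width: 0.0259
grip_force: 30.0
```

Run:
```python
from h import *
for i in range(6):
    eyes.camera("side");s=sensors.read_state();print(np.round(s["ee_pos"],4),np.round(s["ft_force"],1),np.round(s["torque"],2))
```

```text
[ 0.5328 -0.2573  0.0815] [ 0.   0.4 -0.9] [-0.11  0.11 -0.04]
[ 0.5328 -0.2573  0.0815] [-0.2 -0.8 -1.2] [-0.08  0.09 -0.02]
[ 0.5329 -0.2573  0.0816] [ 0.4 -0.2 -0.8] [-0.11  0.06 -0.02]
[ 0.5329 -0.2573  0.0815] [-0.2  1.  -1.2] [-0.12  0.04 -0.01]
[ 0.5328 -0.2573  0.0815] [-0.4 -0.6 -1.6] [-0.1   0.07  0.03]
[ 0.5328 -0.2573  0.0815] [ 0.1  0.1 -2.2] [-0.13  0.1  -0.02]
```

Call:
{"op": "arm_command", "data": {
  "steps": [
    {"slide": [0, 0, -0.001], "rot": [0, 0, 0], "grip": 0},
    {"slide": [0, 0, -0.001], "rot": [0, 0, 0], "grip": 0},
    {"slide": [0, 0, -0.0007], "rot": [0, 0, 0], "grip": 0},
    {"slide": [0, 0, 0], "rot": [0, 0, 0], "grip": 0},
    {"slide": [0, 0, 0], "rot": [0, 0, 0], "grip": 0},
    {"slide": [0, 0, 0], "rot": [0, 0, 0], "grip": 0},
    {"slide": [0, 0, 0], "rot": [0, 0, 0], "grip": 0},
    {"slide": [0, 0, 0], "rot": [0, 0, 0], "grip": 0}
  ]
}}

```text
time: 10.75
ee_pos: [0.5328, -0.2573, 0.0788]
eef_rot: [0.733, 0.681, 0.0, 0.0]
ft_force: [0.1, -0.4, -2.4]
width: 0.0259
grip_force: 30.0
```

No contact yet, so I'll go down a bit more until the shoulder touches.

Call:
{"op": "arm_command", "data": {
  "steps": [
    {"slide": [0, 0, -0.0005], "rot": [0, 0, 0], "grip": 0},
    {"slide": [0, 0, -0.0005], "rot": [0, 0, 0], "grip": 0},
    {"slide": [0, 0, -0.0005], "rot": [0, 0, 0], "grip": 0},
    {"slide": [0, 0, 0], "rot": [0, 0, 0], "grip": 0},
    {"slide": [0, 0, 0], "rot": [0, 0, 0], "grip": 0},
    {"slide": [0, 0, 0], "rot": [0, 0, 0], "grip": 0},
    {"slide": [0, 0, 0], "rot": [0, 0, 0], "grip": 0},
    {"slide": [0, 0, 0], "rot": [0, 0, 0], "grip": 0}
  ]
}}

```text
time: 11.75
ee_pos: [0.5329, -0.2574, 0.0786]
eef_rot: [0.733, 0.681, 0.0, -0.0]
ft_force: [-4.8, 2.8, 13.3]
width: 0.0256
grip_force: 30.0
```

Home: the shoulder contact gives 13 N, and there was no drag with the leaf clear of both sides. Leaf A is loose, so it goes to the tray.

Call:
{"op": "arm_command", "data": {
  "steps": [
    {"slide": [0, 0, 0.01], "rot": [0, 0, 0], "grip": 0},
    {"slide": [0, 0, 0.025], "rot": [0, 0, 0], "grip": 0},
    {"slide": [0, 0, 0.045], "rot": [0, 0, 0], "grip": 0},
    {"slide": [0.006, 0.05, 0.01], "rot": [0, 0, 0], "grip": 0},
    {"slide": [0.007, 0.06, 0], "rot": [0, 0, 0], "grip": 0},
    {"slide": [0.007, 0.06, 0], "rot": [0, 0, 0], "grip": 0},
    {"slide": [0.007, 0.06, 0], "rot": [0, 0, 0], "grip": 0},
    {"slide": [0.006, 0.052, 0], "rot": [0, 0, 0], "grip": 0}
  ]
}}

```text
time: 12.75
ee_pos: [0.5659, 0.0272, 0.1678]
eef_rot: [0.732, 0.681, 0.0, 0.0]
ft_force: [0.1, -0.2, -0.6]
width: 0.026
grip_force: 30.0
```

Call:
{"op": "arm_command", "data": {
  "steps": [
    {"slide": [0, 0, 0], "rot": [0, 0, 0], "grip": 0},
    {"slide": [0, 0, -0.04], "rot": [0, 0, 0], "grip": 0},
    {"slide": [0, 0, -0.04], "rot": [0, 0, 0], "grip": 0},
    {"slide": [0, 0, -0.019], "rot": [0, 0, 0], "grip": 0},
    {"slide": [0, 0, -0.005], "rot": [0, 0, 0], "grip": 0},
    {"slide": [0, 0, 0], "rot": [0, 0, 0], "grip": 0},
    {"slide": [0, 0, 0], "rot": [0, 0, 0], "grip": 0},
    {"slide": [0, 0, 0], "rot": [0, 0, 0], "grip": 0}
  ]
}}

```text
time: 13.75
ee_pos: [0.5664, 0.0248, 0.0642]
eef_rot: [0.733, 0.681, 0.001, 0.0]
ft_force: [-0.3, -0.6, -0.6]
width: 0.0257
grip_force: 30.0
```

Call:
{"op": "arm_command", "data": {
  "steps": [
    {"slide": [0, 0, -0.005], "rot": [0, 0, 0], "grip": 0},
    {"slide": [0, 0, 0], "rot": [0, 0, 0], "grip": 0},
    {"slide": [0, 0, 0], "rot": [0, 0, 0], "grip": 0.65},
    {"slide": [0, 0, 0], "rot": [0, 0, 0], "grip": 0.65},
    {"slide": [0, 0, 0], "rot": [0, 0, 0], "grip": 0.65},
    {"slide": [0, 0, 0.04], "rot": [0, 0, 0], "grip": 0.65},
    {"slide": [0, 0, 0.06], "rot": [0, 0, 0], "grip": 0.65},
    {"slide": [0, 0, 0.04], "rot": [0, 0, 0], "grip": 0.65}
  ]
}}

```text
time: 14.75
ee_pos: [0.5663, 0.0245, 0.201]
eef_rot: [0.733, 0.68, 0.001, 0.001]
ft_force: [1.8, 0.7, -0.5]
width: 0.0563
grip_force: 0.0
```

Call:
{"op": "arm_command", "data": {
  "steps": [
    {"slide": [-0.02, 0.045, 0], "rot": [0, 0, -2], "grip": 0.65},
    {"slide": [-0.02, 0.045, 0], "rot": [0, 0, -2], "grip": 0.65},
    {"slide": [-0.02, 0.045, 0], "rot": [0, 0, -2], "grip": 0.65},
    {"slide": [-0.02, 0.048, 0], "rot": [0, 0, 0], "grip": 0.65},
    {"slide": [0, 0, 0], "rot": [0, 0, 0], "grip": 0.65},
    {"slide": [0, 0, 0], "rot": [0, 0, 0], "grip": 0.65},
    {"slide": [0, 0, 0], "rot": [0, 0, 0], "grip": 0.65},
    {"slide": [0, 0, 0], "rot": [0, 0, 0], "grip": 0.65}
  ]
}}

```text
time: 15.75
ee_pos: [0.4863, 0.2067, 0.1983]
eef_rot: [0.768, 0.641, -0.0, 0.0]
ft_force: [-0.3, 0.1, 0.6]
width: 0.0567
grip_force: 0.0
```

Run:
```python
from h import *
t=eyes.camera("top");s=eyes.camera("side")
im=np.hstack([cv2.cvtColor(np.array(p["pixels"]),cv2.COLOR_RGB2BGR)[b[1]:b[3],b[0]:b[2]] for p,b in [(s,(230,80,430,260)),(t,(170,100,370,280))]])
cv2.imwrite("pics/b1.png",cv2.resize(im,None,fx=2,fy=2))
print(sensors.read_state()["ee_pos"],proj(s,[.566,.025,.08])-[230,80])
```

```text
[0.4861407  0.20707552 0.1983392 ] [111.05906575 103.59184319]
```

View pics/b1.png

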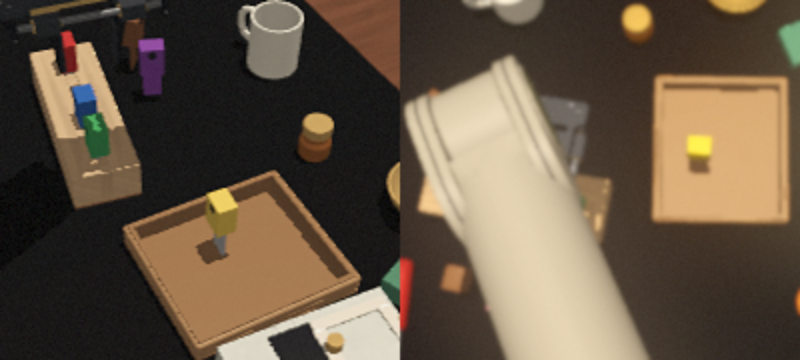

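Leaf A stands upright in the tray, at crop (222,215) in the side view. The gripper is above green, so I'll descend and grasp B.

Call:
{"op": "arm_command", "data": {
  "steps": [
    {"slide": [0, 0.001, -0.05], "rot": [0, 0, 0], "grip": 0.65},
    {"slide": [0, 0, -0.05], "rot": [0, 0, 0], "grip": 0.65},
    {"slide": [0, 0, -0.023], "rot": [0, 0, 0], "grip": 0.65},
    {"slide": [0, 0, -0.01], "rot": [0, 0, 0], "grip": 0.65},
    {"slide": [0, 0, 0], "rot": [0, 0, 0], "grip": 0.65},
    {"slide": [0, 0, 0], "rot": [0, 0, 0], "grip": 0},
    {"slide": [0, 0, 0], "rot": [0, 0, 0], "grip": 0},
    {"slide": [0, 0, 0], "rot": [0, 0, 0], "grip": 0}
  ],
  "newtons": 40
}}

```text
time: 16.85
ee_pos: [0.4861, 0.2089, 0.0659]
eef_rot: [0.767, 0.641, 0.001, 0.0]
ft_force: [0.4, -0.5, -0.3]
width: 0.0347
grip_force: 0.0
```

Call:
{"op": "arm_command", "data": {
  "steps": [
    {"slide": [0, 0, 0], "rot": [0, 0, 0], "grip": 0},
    {"slide": [0, 0, 0], "rot": [0, 0, 0], "grip": 0},
    {"slide": [0, 0, 0], "rot": [0, 0, 0], "grip": 0},
    {"slide": [0, 0, 0], "rot": [0, 0, 0], "grip": 0},
    {"slide": [0, 0, 0], "rot": [0, 0, 0], "grip": 0},
    {"slide": [0, 0, 0], "rot": [0, 0, 0], "grip": 0},
    {"slide": [0, 0, 0.01], "rot": [0, 0, 0], "grip": 0},
    {"slide": [0, 0, 0.04], "rot": [0, 0, 0], "grip": 0}
  ]
}}

```text
time: 17.85
ee_pos: [0.4845, 0.2077, 0.1142]
eef_rot: [0.767, 0.641, -0.002, 0.0]
ft_force: [1.0, 0.2, -0.2]
width: 0.0257
grip_force: 40.0
```

Call:
{"op": "arm_command", "data": {
  "steps": [
    {"slide": [0, 0, 0.05], "rot": [0, 0, 0], "grip": 0},
    {"slide": [0.004, -0.04, 0.03], "rot": [0, 0, 1], "grip": 0},
    {"slide": [0.006, -0.058, 0], "rot": [0, 0, 1], "grip": 0},
    {"slide": [0.006, -0.058, 0], "rot": [0, 0, 1], "grip": 0},
    {"slide": [0.006, -0.058, 0], "rot": [0, 0, 1], "grip": 0},
    {"slide": [0.006, -0.058, 0], "rot": [0, 0, 1], "grip": 0},
    {"slide": [0.006, -0.058, 0], "rot": [0, 0, 1], "grip": 0},
    {"slide": [0.006, -0.058, 0], "rot": [0, 0, 0], "grip": 0}
  ]
}}

```text
time: 18.85
ee_pos: [0.5255, -0.1808, 0.1957]
eef_rot: [0.732, 0.681, 0.0, -0.0]
ft_force: [1.9, 0.9, -0.8]
width: 0.0257
grip_force: 40.0
```

Call:
{"op": "arm_command", "data": {
  "steps": [
    {"slide": [0.006, -0.058, -0.01], "rot": [0, 0, 0], "grip": 0},
    {"slide": [0.002, -0.02, -0.02], "rot": [0, 0, 0], "grip": 0},
    {"slide": [0, 0, -0.02], "rot": [0, 0, 0], "grip": 0},
    {"slide": [0, 0, 0], "rot": [0, 0, 0], "grip": 0},
    {"slide": [0, 0, 0], "rot": [0, 0, 0], "grip": 0},
    {"slide": [0, 0, 0], "rot": [0, 0, 0], "grip": 0},
    {"slide": [0, 0, 0], "rot": [0, 0, 0], "grip": 0},
    {"slide": [0, 0, 0], "rot": [0, 0, 0], "grip": 0}
  ]
}}

```text
time: 19.85
ee_pos: [0.534, -0.2572, 0.1456]
eef_rot: [0.733, 0.681, 0.0, 0.0]
ft_force: [-0.6, -0.2, -1.7]
width: 0.026
grip_force: 40.0
```

Call:
{"op": "arm_command", "data": {
  "steps": [
    {"slide": [0.0003, 0, -0.01], "rot": [0, 0, 0], "grip": 0},
    {"slide": [0, 0, -0.008], "rot": [0, 0, 0], "grip": 0},
    {"slide": [0, 0, -0.006], "rot": [0, 0, 0], "grip": 0},
    {"slide": [0, 0, -0.005], "rot": [0, 0, 0], "grip": 0},
    {"slide": [0, 0, -0.004], "rot": [0, 0, 0], "grip": 0},
    {"slide": [0, 0, -0.003], "rot": [0, 0, 0], "grip": 0},
    {"slide": [0, 0, 0], "rot": [0, 0, 0], "grip": 0},
    {"slide": [0, 0, 0], "rot": [0, 0, 0], "grip": 0}
  ]
}}

```text
time: 20.85
ee_pos: [0.5343, -0.2574, 0.1095]
eef_rot: [0.733, 0.681, 0.0, 0.0]
ft_force: [0.1, 0.3, -1.0]
width: 0.026
grip_force: 40.0
```

Call:
{"op": "arm_command", "data": {
  "steps": [
    {"slide": [0, 0, -0.002], "rot": [0, 0, 0], "grip": 0},
    {"slide": [0, 0, -0.002], "rot": [0, 0, 0], "grip": 0},
    {"slide": [0, 0, -0.002], "rot": [0, 0, 0], "grip": 0},
    {"slide": [0, 0, -0.001], "rot": [0, 0, 0], "grip": 0},
    {"slide": [0, 0, 0], "rot": [0, 0, 0], "grip": 0},
    {"slide": [0, 0, 0], "rot": [0, 0, 0], "grip": 0},
    {"slide": [0, 0, 0], "rot": [0, 0, 0], "grip": 0},
    {"slide": [0, 0, 0], "rot": [0, 0, 0], "grip": 0}
  ]
}}

```text
time: 21.85
ee_pos: [0.5337, -0.2582, 0.1028]
eef_rot: [0.733, 0.68, -0.0, 0.0]
ft_force: [-3.8, -0.8, 5.3]
width: 0.0254
grip_force: 40.0
```

B meets the sprung edge (Fz 5, Fx −4). I'll continue gently and let it seat towards the fixed face.

Call:
{"op": "arm_command", "data": {
  "steps": [
    {"slide": [-0.0005, 0, -0.001], "rot": [0, 0, 0], "grip": 0},
    {"slide": [0, 0, -0.001], "rot": [0, 0, 0], "grip": 0},
    {"slide": [0, 0, -0.001], "rot": [0, 0, 0], "grip": 0},
    {"slide": [0, 0, -0.001], "rot": [0, 0, 0], "grip": 0},
    {"slide": [0, 0, -0.001], "rot": [0, 0, 0], "grip": 0},
    {"slide": [0, 0, -0.001], "rot": [0, 0, 0], "grip": 0},
    {"slide": [0, 0, 0], "rot": [0, 0, 0], "grip": 0},
    {"slide": [0, 0, 0], "rot": [0, 0, 0], "grip": 0}
  ]
}}

```text
time: 22.85
ee_pos: [0.5337, -0.2577, 0.0968]
eef_rot: [0.733, 0.68, 0.0, 0.0]
ft_force: [-2.3, -0.3, 5.9]
width: 0.0257
grip_force: 40.0
```

Call:
{"op": "arm_command", "data": {
  "steps": [
    {"slide": [0, 0, -0.0015], "rot": [0, 0, 0], "grip": 0},
    {"slide": [0, 0, -0.0015], "rot": [0, 0, 0], "grip": 0},
    {"slide": [0, 0, -0.0015], "rot": [0, 0, 0], "grip": 0},
    {"slide": [0, 0, -0.0015], "rot": [0, 0, 0], "grip": 0},
    {"slide": [0, 0, -0.0015], "rot": [0, 0, 0], "grip": 0},
    {"slide": [0, 0, -0.0015], "rot": [0, 0, 0], "grip": 0},
    {"slide": [0, 0, 0], "rot": [0, 0, 0], "grip": 0},
    {"slide": [0, 0, 0], "rot": [0, 0, 0], "grip": 0}
  ]
}}

```text
time: 23.85
ee_pos: [0.5337, -0.2576, 0.0876]
eef_rot: [0.733, 0.68, 0.0, 0.0]
ft_force: [-3.1, -0.1, 5.7]
width: 0.0258
grip_force: 40.0
```

Call:
{"op": "arm_command", "data": {
  "steps": [
    {"slide": [0, 0, -0.0015], "rot": [0, 0, 0], "grip": 0},
    {"slide": [0, 0, -0.0015], "rot": [0, 0, 0], "grip": 0},
    {"slide": [0, 0, -0.0015], "rot": [0, 0, 0], "grip": 0},
    {"slide": [0, 0, -0.0015], "rot": [0, 0, 0], "grip": 0},
    {"slide": [0, 0, 0], "rot": [0, 0, 0], "grip": 0},
    {"slide": [0, 0, 0], "rot": [0, 0, 0], "grip": 0},
    {"slide": [0, 0, 0], "rot": [0, 0, 0], "grip": 0},
    {"slide": [0, 0, 0], "rot": [0, 0, 0], "grip": 0}
  ]
}}

```text
time: 24.85
ee_pos: [0.5337, -0.2575, 0.0816]
eef_rot: [0.733, 0.68, 0.0, 0.0]
ft_force: [-3.2, -0.1, 4.3]
width: 0.0257
grip_force: 40.0
```

Call:
{"op": "arm_command", "data": {
  "steps": [
    {"slide": [0, 0, -0.0007], "rot": [0, 0, 0], "grip": 0},
    {"slide": [0, 0, -0.0007], "rot": [0, 0, 0], "grip": 0},
    {"slide": [0, 0, -0.0006], "rot": [0, 0, 0], "grip": 0},
    {"slide": [0, 0, -0.0005], "rot": [0, 0, 0], "grip": 0},
    {"slide": [0, 0, 0], "rot": [0, 0, 0], "grip": 0},
    {"slide": [0, 0, 0], "rot": [0, 0, 0], "grip": 0},
    {"slide": [0, 0, 0], "rot": [0, 0, 0], "grip": 0},
    {"slide": [0, 0, 0], "rot": [0, 0, 0], "grip": 0}
  ]
}}

```text
time: 25.85
ee_pos: [0.5337, -0.2574, 0.0797]
eef_rot: [0.733, 0.68, 0.0, 0.0]
ft_force: [-4.5, 2.0, 12.1]
width: 0.0261
grip_force: 40.0
```

Call:
{"op": "arm_command", "data": {
  "steps": [
    {"slide": [-0.0005, 0, -0.0004], "rot": [0, 0, 0], "grip": 0},
    {"slide": [0, 0, 0], "rot": [0, 0, 0], "grip": 0},
    {"slide": [0, 0, 0], "rot": [0, 0, 0], "grip": 0},
    {"slide": [0, 0, 0], "rot": [0, 0, 0], "grip": 0},
    {"slide": [0, 0, 0], "rot": [0, 0, 0], "grip": 0},
    {"slide": [0, 0, 0], "rot": [0, 0, 0], "grip": 0},
    {"slide": [0, 0, 0], "rot": [0, 0, 0], "grip": 0},
    {"slide": [0, 0, 0], "rot": [0, 0, 0], "grip": 0}
  ]
}}

```text
time: 26.85
ee_pos: [0.5337, -0.2575, 0.0797]
eef_rot: [0.733, 0.681, 0.001, 0.0]
ft_force: [-4.8, 1.9, 14.7]
width: 0.0258
grip_force: 40.0
```

Call:
{"op": "arm_command", "data": {
  "steps": [
    {"slide": [0, 0, 0], "rot": [0, 0, 0], "grip": 0.5},
    {"slide": [0, 0, 0], "rot": [0, 0, 0], "grip": 0.5},
    {"slide": [0, 0, 0], "rot": [0, 0, 0], "grip": 0.5},
    {"slide": [0, 0, 0.005], "rot": [0, 0, 0], "grip": 0.5},
    {"slide": [0, 0, 0.03], "rot": [0, 0, 0], "grip": 0.6},
    {"slide": [0, 0, 0.05], "rot": [0, 0, 0], "grip": 0.6},
    {"slide": [0, 0.03, 0.05], "rot": [0, 0, 0], "grip": 0.6},
    {"slide": [0, 0.06, 0.02], "rot": [0, 0, 0], "grip": 0.6}
  ]
}}

```text
time: 27.85
ee_pos: [0.5336, -0.17, 0.2365]
eef_rot: [0.734, 0.679, 0.001, 0.002]
ft_force: [1.7, 1.6, -0.6]
width: 0.052
grip_force: 0.0
```

Call:
{"op": "arm_command", "data": {
  "steps": [
    {"slide": [-0.02, 0.06, 0], "rot": [0, 0, 0], "grip": 0.6},
    {"slide": [-0.02, 0.06, 0], "rot": [0, 0, 0], "grip": 0.6},
    {"slide": [-0.02, 0.06, 0], "rot": [0, 0, 0], "grip": 0.6},
    {"slide": [0, 0, 0], "rot": [0, 0, 0], "grip": 0.6},
    {"slide": [0, 0, 0], "rot": [0, 0, 0], "grip": 0.6},
    {"slide": [0, 0, 0], "rot": [0, 0, 0], "grip": 0.6},
    {"slide": [0, 0, 0], "rot": [0, 0, 0], "grip": 0.6},
    {"slide": [0, 0, 0], "rot": [0, 0, 0], "grip": 0.6}
  ]
}}

```text
time: 28.85
ee_pos: [0.474, 0.0092, 0.2331]
eef_rot: [0.733, 0.68, -0.0, 0.0]
ft_force: [0.6, -0.6, 0.0]
width: 0.0522
grip_force: 0.0
```

Run:
```python
from h import *
s=eyes.camera("side");save(s,"f1.png",(230,80,500,380),2)
```

```text
(no output)
```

View pics/f1.png

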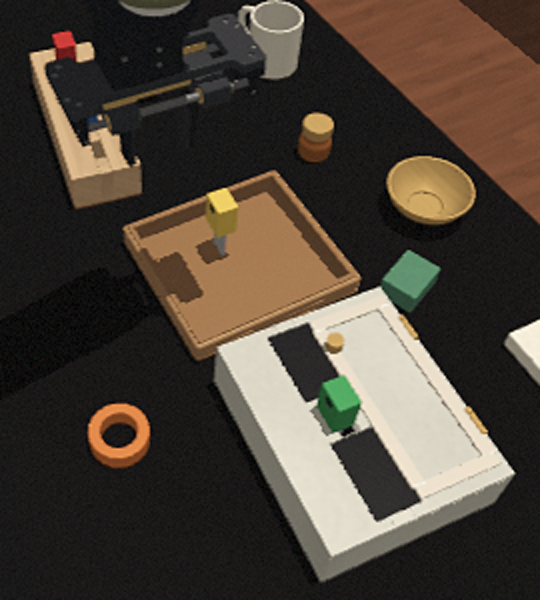

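Green B stands upright in the gap (crop (340,405)) with its shoulder home: its rise from the rack was 13.8 mm against the expected 14. Yellow A is in the tray at (222,215), blue and red are still in the rack, and the arm is clear.

```bash
python3 -c "
from bench import order
print(order.close_job())"
```

```text
the job is handed in; nothing more can be done
None
```

Job handed in: leaf A (4 mm) went in loosely and is in the tray, leaf B (7 mm) binds and stands fully home in the gap, and C and D are untouched in the rack, so the gap is between 5 and 6 mm.

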